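# Seat the chuck plate on the tilted carving stand

### The arm

A 6-joint arm with a two-finger parallel gripper is mounted at the origin on the work surface. World frame = base frame: x ahead of the robot, y to its left, z up, the work surface at z = 0. Lengths are in m, angles in rad, forces in N, time in s.
With the tool pointing down it reaches from about 0.35 to 0.725 m from the base axis. Payload 6 kg.
Tool frame: the origin (TCP) lies between the finger pads, 19 mm behind the fingertips; this is the grasp point; z points along the fingers, y is the line along which they close (so a half turn about z gives the same grasp; the last joint's range is limited). The gripper opens to 85 mm and grips with 20 to 120 N. Pads are 22 mm wide; open, the fingers measure 114 mm over their backs; the gripper's body (76 mm by 85 mm) begins 54 mm behind the grasp point. The pads swing forward as they close: fully open they stand 13 mm farther back than shut.
Start: joints at [1.547, 0.04, 0.085, 0, -1.615, -0.334], TCP at [0.21, 0.562, 0.25] pointing down, gripper open.
Joint ranges: [-2.56, 2.56], [-1.29, 2.01], [-1.08, 1.49], [-3.29, 1.98], [-2.81, -0.18], [-2.99, 2.99]. Speed limits (rad/s): [2.57, 2.57, 3.01, 3.14, 3.14, 3.14].

### API

Orientations are given as a 3x3 rotation matrix whose columns are the frame's x, y, z axes.
In Python, from plant import readout, cams, arm gives the robot as it stands. The module is installed in compiled form; this text tells all that it offers.
- The arm moves only by the shell command python3 -m inch 'ROWS'. ROWS is JSON, a list that holds one entry, the list of rows, each a list of 7 numbers: the shift along the tool's x, y, z normalised to -1 to 1, where 1 is 0.12 m, then the turn, a rotation vector about the tool's x, y, z normalised to -1 to 1, where 1 is 90 degrees, then the closure, from -1 (fully open) to 1 (shut). In form: [[[dx, dy, dz, rx, ry, rz, claw], ...]]. A call has 1 to 20 rows; each row is the pose to reach, as a shift and turn from the pose commanded when the call began, along the tool's axes at that moment; what a row does not reach only later rows make up. A row lasts 1/12 s, in which the tool goes at most 41.7 mm and 7.16 degrees, less where a joint would pass 70% of its speed; a pose out of reach is approached as far as the arm can. A call with a number of a shift or a turn outside -1 to 1 is refused whole. A call with a gripper value outside its range is refused whole. The fingers move at their own pace and stop on an object; the grip force is fixed at half the most. Time passes only in rows, so rows that repeat a pose let the fingers close. It gives the time, the measured TCP pose, the force, the opening and the grip force at its end, in the units of the state.
- readout.get_state(): the state, without advancing time (a new reading comes with each control period).
- cams.snapshot(name): name is "scene" or "top"; returns a dict with "frame" (384x512x3 uint8, blue, green, red), "depth" (384x512 float32, m along the optical axis (not along the pixel's ray), 0 where there is no reading), "fov_y" (degrees; the focal length in pixels is half the picture's height over the tangent of half this angle, whatever the lens; pixels are square), "cx", "cy" (the principal point, pixels), "dist" ([k1, k2, p1, p2, k3] as OpenCV has them; the pictures are not rectified), "origin" and "rotation" of the camera in the world. Camera axes: x right, y down, z forward; pixel columns grow to the right and rows downward; lengths in m; the calibration is good to about 2 mm. A picture is of the moment at which its call begins.
- arm.sign_off(): hands the job in; it is judged then, once.
The state is a dict: "clock": time; "q": joint angles; "qvel": joint speeds; "tau": joint torques, N m; "tool_pos": TCP position; "eef_rot": TCP orientation; "contact_force": force on the tool from outside, world axes, zero at the start; "moment": the same for the moment, N m; "grip_width": finger opening in m; "grasp_force": force on a finger pad.
Only numpy, scipy, OpenCV 4.12 (cv2) and the standard library are available. Lean on these libraries where they do the work, as an engineer would, in place of code of your own. Each camera call takes 0.05 s, during which the arm holds its last target. There are 200 camera calls.

### The job

Mount the chuck plate on the tilted carving stand: swing the stand's keeper clear, lift the plate off the banding wheel by its wooden chuck, and lower it gently onto the stand so that its three ball feet sit fully home in the cone, the groove and on the flat pad. Then swing the keeper right back over the plate's edge and let go; leave the other things on the bench undisturbed.

Things in the scene. Friction and masses are not known exactly. Their poses are not given: they have to be found in the camera images.
- chuck_plate: Loose aluminium plate, 8 mm thick (z 17 to 25 mm), 0.3 to 0.65 kg, on three steel ball feet, a wooden chuck on top; starts level on the wheel. Origin level with the balls' underside, under the chuck; z up, x to its narrow end. 132 mm wide in y from x -65 to 5 mm, tapering to 60 mm at x 68 mm. Seated: its frame parallel to head's, its origin at (0, 0, 7) mm in that frame.
- foot_left (a point): Centre of the chuck plate's 18 mm ball foot at its +y wide corner, (-45, 50, 9) mm in the plate's frame; belongs in the cone.
- foot_right (a point): Centre of the 18 mm ball foot at its -y wide corner, (-45, -50, 9) mm; belongs in the groove.
- foot_rear (a point): Centre of the 18 mm ball foot at its narrow end, (50, 0, 9) mm; belongs on the flat pad.
- chuck_grip (a point): On the chuck's axis, at (0, 0, 66) mm in the chuck plate's frame: a good TCP height. The chuck is a round wooden post, 46 mm diameter from z = 31 to 81 mm, rounded top at 85 mm, on a 62 mm flange 6 mm high; it can be gripped in any direction around it.
- stand: Carving stand, fixed: round grey cast foot 176 mm diameter, short column, and a tilted head plate. Origin under the middle of the foot, z up, x level, in the direction the head's slope climbs (away from the robot's side).
- head: The stand's grey head plate, fixed, 165 (x) by 200 (y) by 12 mm, tilted 30 degrees, low edge to the robot. Origin: middle of its top face, 135 mm over stand's; x up the slope, y left, z square out of the face. It carries three greased steel seats (balls slide easily) and the keeper. A seated plate's top is 32 mm and its chuck's top 92 mm above the face.
- seat_cone (a point): Where foot_left's centre lies when home in the conical cup: (-45, 50, 16) mm in the head's frame. Cup walls at 50 degrees to the face, mouth 22 mm wide, rim 15 mm above the face.
- seat_groove (a point): Where foot_right's centre lies when home in the vee groove, which runs along y: (-45, -50, 16) mm in the head's frame. Walls, width and height as the cup's.
- seat_flat (a point): Where foot_rear's centre lies when home on the flat round pad (32 mm wide, top 7 mm above the face): (50, 0, 16) mm in the head's frame.
- keeper (a joint): Steel turn-arm on a post at (-20, 85) mm in the head's frame, turning about the head's z, 35 to 42 mm above its face. 0 rad (stop): closed, nose to the head's -y, 3 mm over a seated plate's edge. Grows counter-clockwise as it opens; clear of the plate from 1.3; 1.6 (stop): nose up the slope. Starts at 0 to 0.35. Friction holds it anywhere (0.09 N m, 2.5 N at the knob).
- keeper_knob (a point): On the upright round black knob (16 mm diameter) on the keeper's tail, 40 mm from its pivot, on the far side from the nose: at (-20, 125) mm in the head's frame when closed, (-60, 84) mm when open. The knob stands 42 to 74 mm above the head's face; this point is on its axis, 66 mm above the face. The knob is fast on the arm and turns with it.
- keeper_nose (a point): End of the keeper's nose, at its underside, 45 mm from the pivot.
- wheel: Banding wheel, fixed, on which the chuck plate starts: dark steel disc 200 mm diameter, its top 55 mm above the bench. Origin under its middle. Wheel and stand swap sides of the bench from run to run.
- spray_bottle: Bystander, loose: amber spray bottle with black trigger head, 70 mm diameter, 181 mm tall, on the robot's side of the stand. Origin under its middle.
- tea_bowl: Bystander, loose: small terracotta bowl, 84 mm diameter, 55 mm tall, on the robot's side of the wheel. Origin under its middle.
- water_tub: Bystander, loose: white open tub, 126 mm diameter, 79 mm tall, at the back of the bench between wheel and stand. Origin under its middle.
- paddle: Bystander, loose: flat wooden paddle lying between wheel and stand, 156 by 36 by 8 mm. Origin under it near its middle, x along it.
- trimming_bat: Bystander, loose: round plywood bat, 156 mm diameter, 14 mm thick, with a 50 mm wooden post up to 67 mm; it has no ball feet. At one side of the bench. Origin under its middle.
- slip_jar: Bystander, loose: glass jar with grey lid, 86 mm diameter, 96 mm tall, at the other side of the bench. Origin under its middle.
- underglaze_cup: Bywheeler, loose: white cup, 68 mm diameter, 75 mm tall, on the robot's side of the wheel. Origin under its middle.
There are look-alikes about, which are no part of the job. What is shaped like the chuck_plate but pink is not meant.

How it is judged:
On the way, in this order (a step that is already met when the one before it is completed fails the run):
1. the keeper is swung clear (past 1.2 rad) while the plate is not on the stand (value of joint keeper above 1.2 rad and distance between foot_left and seat_cone above 0.03 m), for 0.2 s.
2. the plate's three feet are home in cone, groove and flat (3 mm each) with the keeper still clear and the fingers off the plate (distance between foot_left and seat_cone below 0.003 m and distance between foot_right and seat_groove below 0.003 m and distance between foot_rear and seat_flat below 0.003 m and value of joint keeper above 1 rad and contact force between the fingers and chuck_plate below 0.1 N), for 0.2 s.
At the end, for the whole second after the job is handed in: All three ball feet of the chuck plate within 3 mm of home in the cone, the groove and on the flat pad, the plate at rest and released, the keeper swung back over its edge (below 0.3 rad) (distance between foot_left and seat_cone below 0.003 m and distance between foot_right and seat_groove below 0.003 m and distance between foot_rear and seat_flat below 0.003 m and value of joint keeper below 0.3 rad and linear speed of chuck_plate below 0.01 m/s); the robot touches nothing.
It fails at once if the plate is dropped or banged onto the stand (over 40 N between them) (contact force between chuck_plate and head above 40 N).
It fails at once if a bystander is pushed more than 30 mm or tipped over (distance of any of spray_bottle, tea_bowl, water_tub, paddle, trimming_bat, slip_jar, underglaze_cup from where it was at the start of the episode above 0.03 m or angle between any of spray_bottle, tea_bowl, water_tub, slip_jar, trimming_bat, underglaze_cup's own z axis and vertical above 0.5 rad).
It also fails if it takes over 72 s, if anything falls off the work surface, if the arm or the gripper's body presses on something with over 40 N, if the wrist force passes 120 N, or if a joint passes its speed limit or range.

## Working session

There is one attempt and no reset: what is moved stays moved. The work goes in short steps, Python scripts to look and compute and a shell command to move; the robot and the scene stay as the last step left them, time stands still between calls to the robot, and variables do not carry over. Pictures are saved under pics/ and viewed, at most 10 in all, crops included, and the job is handed in when it is done.

```bash
mkdir -p pics
cat > h.py <<'E'
import numpy as np, cv2
from plant import readout, cams, arm
def snap(n):
    s=cams.snapshot(n); f=s["frame"].shape[0]/2/np.tan(np.radians(s["fov_y"])/2)
    s["K"]=np.array([[f,0,s["cx"]],[0,f,s["cy"]],[0,0,1]]); return s
def cloud(s):
    h,w=s["depth"].shape; v,u=np.mgrid[:h,:w]
    p=cv2.undistortPoints(np.stack([u,v],-1).reshape(-1,1,2).astype(float),s["K"],np.array(s["dist"])).reshape(h,w,2)
    P=np.dstack([p,np.ones((h,w))])*s["depth"][...,None]
    W=P@np.array(s["rotation"]).T+np.array(s["origin"]); W[s["depth"]==0]=np.nan; return W
def proj(s,X):
    R=np.array(s["rotation"]);c=(np.atleast_2d(X)-s["origin"])@R
    return cv2.projectPoints(c,np.zeros(3),np.zeros(3),s["K"],np.array(s["dist"]))[0][:,0]
E
python3 - <<'E'
from h import *
for n in("scene","top"):
    s=snap(n); W=cloud(s); np.save(n+"W.npy",W); cv2.imwrite(n+"0.png",s["frame"])
    cv2.imwrite(f"pics/{n}0.png",cv2.resize(s["frame"],(800,600),interpolation=cv2.INTER_CUBIC)); print(n,s["origin"],s["rotation"],s["fov_y"],s["dist"])
print(readout.get_state())
E
```

```text
scene [1.18093788 0.73995591 1.09832036] [[-0.74920286  0.46337675 -0.47326215]
 [ 0.66224635  0.53612505 -0.5234498 ]
 [ 0.01117323 -0.70558622 -0.70853598]] 52.63865565707775 [-0.01598802  0.          0.          0.          0.        ]
top [ 0.41349289 -0.01552132  1.18468182] [[ 0.00344216 -0.99389977  0.11023337]
 [-0.99999307 -0.00326492  0.00178833]
 [-0.00141751 -0.11023876 -0.99390412]] 53.0321018041728 [0.01151106 0.         0.         0.         0.        ]
{'clock': 0.1, 'q': array([ 1.54670433e+00,  4.07715770e-02,  8.39244162e-02, -3.90930784e-04,
       -1.61550512e+00, -3.33673438e-01]), 'qvel': array([-7.64894170e-05, -1.54005814e-04,  1.19682615e-03,  2.24893447e-03,
        5.04059601e-04,  1.92899378e-03]), 'tau': array([-5.72611330e-03, -3.69345295e+01,  3.48281765e+01,  6.95158616e+00,
       -4.55702509e-03, -2.61446715e-06]), 'tool_pos': array([0.20996598, 0.56178454, 0.24907843]), 'eef_rot': array([[ 9.36687709e-01, -3.50165609e-01, -4.27909287e-04],
       [-3.50165842e-01, -9.36686443e-01, -1.54609790e-03],
       [ 1.40573483e-04,  1.59805011e-03, -9.99998713e-01]]), 'contact_force': array([-0.33826534,  0.19468695,  0.13122416]), 'moment': array([0.01263825, 0.00783647, 0.01042484]), 'grasp_force': 0.0, 'grip_width': 0.08533767076161326}
```

View pics/scene0.png

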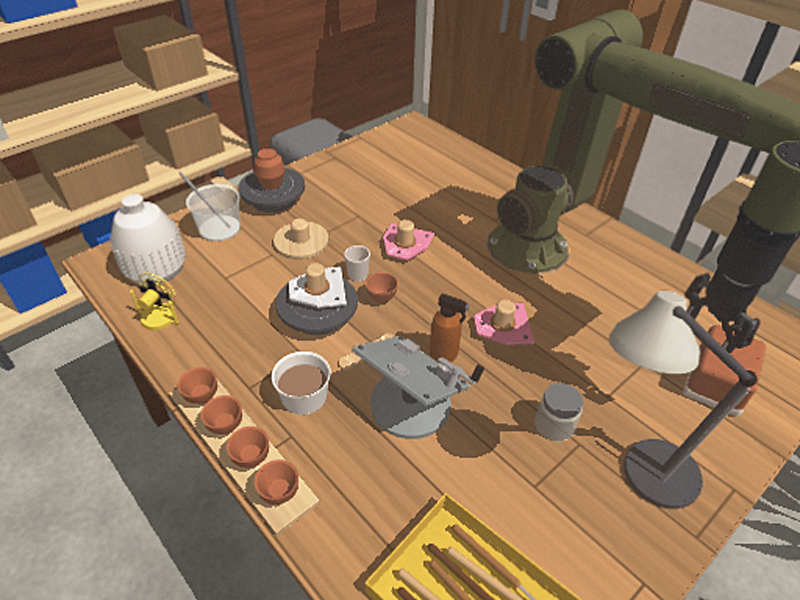

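View pics/top0.png

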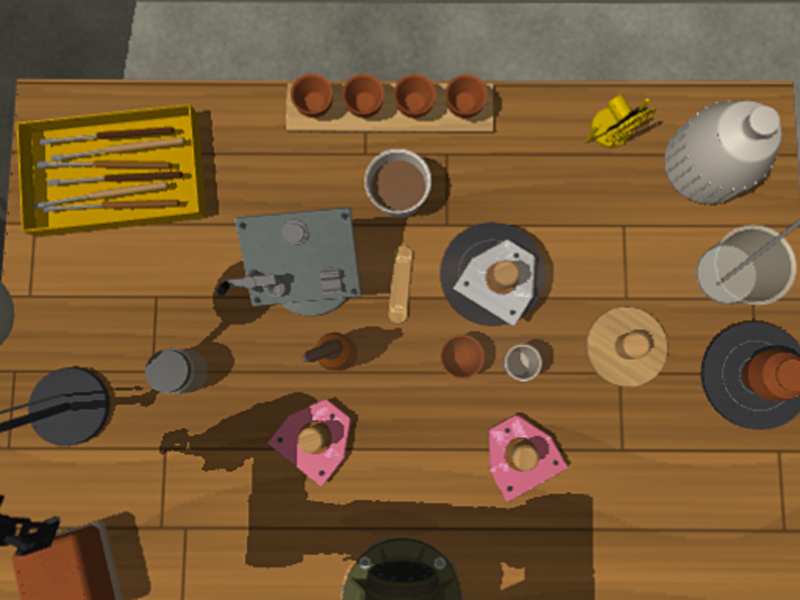

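The scene view shows the stand at (415,375) and the wheel with the grey plate at (315,290). In the top view the head is at (300,260) with the keeper knob at (225,287), and the plate is at (500,280) with its chuck at (505,273). The two pink plates are decoys. Next I fit the poses from depth.

Run:
```python
from h import *
from scipy.optimize import minimize
T=np.load("topW.npy");S=np.load("sceneW.npy")
def tp(u,v):return T[int(v*.64),int(u*.64)]
for n,p in dict(head=(300,260),chuck=(505,273),bottle=(335,350),tub=(400,185),bowl=(462,355),cup=(523,362),jar=(170,370),paddle=(400,285)).items(): print(n,tp(*p).round(3))
ct,chk=tp(300,260),tp(505,273)
# plate
A=np.vstack([T.reshape(-1,3),S.reshape(-1,3)])
for nm,A in(("top",T.reshape(-1,3)),("scene",S.reshape(-1,3))):
    A=A[~np.isnan(A).any(1)]
    near=A[np.hypot(*(A[:,:2]-chk[:2]).T)<.11]
    ch=near[near[:,2]>.105]; print(nm,"chuck max z",ch[:,2].max(),np.median(ch[:,:2],0),"rect",[cv2.minEnclosingCircle(ch[ch[:,2]>.125][:,:2].astype(np.float32))])
    pl=near[(near[:,2]>.072)&(near[:,2]<.088)]; print("plate z",np.median(pl[:,2]),len(pl))
    q=np.array([[-65,-66],[5,-66],[68,-30],[68,30],[5,66],[-65,66]],np.float32)/1000*1
    def cost(p):
        c,s=np.cos(p[2]),np.sin(p[2]); L=(pl[:,:2]-p[:2])@np.array([[c,-s],[s,c]])
        # outside distance: max of halfplanes, soft
        n=np.array([[-1,0],[1,0],[0,1],[0,-1],[36/72.6,63/72.6],[36/72.6,-63/72.6]]);b=np.array([.065,.068,.066,.066,(36*5+63*66)/72.6e3,(36*5+63*66)/72.6e3])
        d=L@n.T-b; o=np.maximum(d,0)
        mx=np.array([np.partition(d[:,i],-15)[-15] for i in range(6)])   # edge touch
        return (o**2).sum()/len(L)*1e4+ (mx**2).sum()*1e3
    r=min((minimize(cost,[chk[0],chk[1],a],method="Nelder-Mead",options=dict(xatol=1e-5,fatol=1e-9,maxiter=2000)) for a in np.arange(-3,3.2,.4)),key=lambda r:r.fun)
    print("plate",r.x,np.degrees(r.x[2]),r.fun)
    # head plane
    H=A[(np.hypot(*(A[:,:2]-ct[:2]).T)<.15)&(A[:,2]>.07)&(A[:,2]<.2)]
    rng=np.random.default_rng(0);best=0
    for _ in range(800):
        a,b,c=H[rng.choice(len(H),3,False)]; m=np.cross(b-a,c-a);l=np.linalg.norm(m)
        if l<1e-4: continue
        m/=l; m*=np.sign(m[2])
        if abs(m[2]-.866)>.06: continue
        k=abs((H-a)@m)<.003
        if k.sum()>best:best=k.sum();kb=k
    P=H[kb];m=np.linalg.svd(P-P.mean(0),full_matrices=False)[2][2];m*=np.sign(m[2])
    P=H[abs((H-P.mean(0))@m)<.004]; c0=P.mean(0)
    xs=np.array([0,0,1])-m*m[2];xs/=np.linalg.norm(xs);ys=np.cross(m,xs)
    L=np.c_[(P-c0)@xs,(P-c0)@ys]; rr=cv2.minAreaRect(L.astype(np.float32)); ctr=c0+xs*rr[0][0]+ys*rr[0][1]
    print("head n",m,"tilt",np.degrees(np.arccos(m[2])),"az",np.degrees(np.arctan2(xs[1],xs[0])),"rect",rr,"centre",ctr,len(P))
    # keeper parts
    near=H[0:0]; K=A[np.linalg.norm(A-ctr,axis=1)<.2]; z=(K-ctr)@m; k=(z>.025)&(z<.09)
    L=np.c_[(K-ctr)@xs,(K-ctr)@ys,z][k]; L=L[(abs(L[:,0])<.1)&(L[:,1]>0)]
    kn=L[L[:,2]>.052]; kk=L[L[:,2]<.048]
    print("knob",np.median(kn,0),len(kn),kn.max(0) if len(kn) else 0,"arm",np.median(kk,0),len(kk), "dir",np.degrees(np.arctan2(-(np.median(kn[:,0])+.02),np.median(kn[:,1])-.085)))
for n,p in dict(scene0=(265,250,230,200),top0=(130,115,250,120)).items():
    x,y,w,h=p; im=cv2.imread(n+".png")[y:y+h,x:x+w] if n=="top0" else cv2.imread(n+".png")[180:300,160:330]
    cv2.imwrite(f"pics/{n}c.png",cv2.resize(im,None,fx=3.2 if n=="top0" else 4,fy=3.2 if n=="top0" else 4,interpolation=cv2.INTER_CUBIC))
```

```text
head [0.62  0.183 0.134]
chuck [ 0.597 -0.179  0.14 ]
bottle [0.457 0.114 0.178]
tub [0.786 0.008 0.045]
bowl [ 0.456 -0.112  0.005]
cup [ 0.445 -0.231  0.008]
jar [0.426 0.422 0.096]
paddle [0.594 0.008 0.012]
top chuck max z 0.14432084197104555 [ 0.59436483 -0.17877904] rect [((0.5977133512496948, -0.18121720850467682), 0.023569053038954735)]
plate z 0.07967913193403375 1489
plate [ 0.59454566 -0.17998883 -0.63871309] -36.595564631625514 0.022771961630062433
head n [-0.49958985 -0.04953573  0.86484461] tilt 30.135033896457802 az 5.6625282467599165 rect ((-0.006972692906856537, 0.0027167797088623047), (0.19978195428848267, 0.16577038168907166), 89.9315185546875) centre [0.62129876 0.18557194 0.13537011] 3424
knob [-0.01790626  0.12227332  0.07145636] 45 [-0.01172445  0.1300365   0.07710974] arm [-0.0182485   0.07960976  0.04175528] 201 dir -3.215076922398954
scene chuck max z 0.14446958264654586 [ 0.60584053 -0.17164703] rect [((0.6016177535057068, -0.1798241138458252), 0.02273441292345524)]
plate z 0.07894530167863689 588
plate [ 0.59380693 -0.18074156 -2.47160692] -141.61264515833793 0.03882940942086931
head n [-0.49520658 -0.04758491  0.86747111] tilt 29.833917398239212 az 5.488758904628756 rect ((-0.014016546308994293, -0.005071468651294708), (0.17027002573013306, 0.2008608728647232), 0.6931260228157043) centre [0.62552131 0.18435445 0.1356911 ] 1233
knob [-0.01816949  0.12634342  0.06496028] 43 [-0.0127913   0.13240361  0.07517482] arm [-0.01733166  0.08548971  0.04086872] 131 dir -2.5351556958110653
```

View pics/scene0c.png

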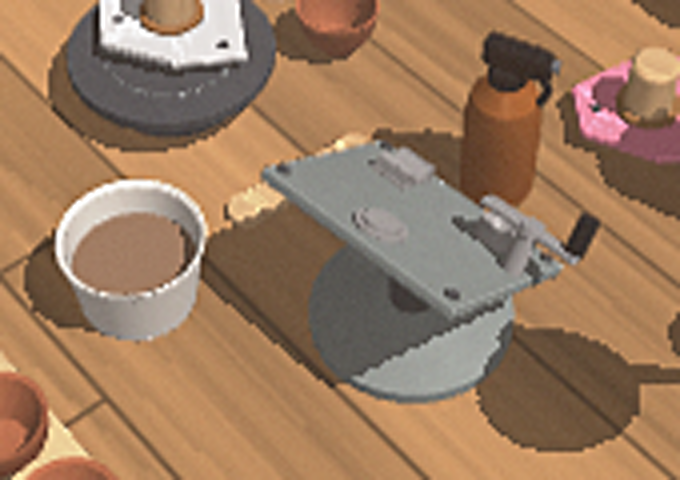

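View pics/top0c.png

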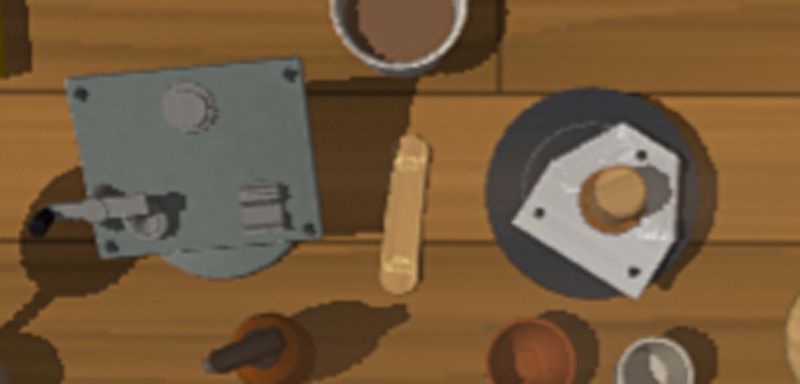

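The crops show the keeper closed, with its tail and knob at (45,218) in the top crop, the cone and groove on the low edge, and the pad at (188,107). The plate's bolt dots are at (641,155) rear, (539,212) and (633,271). That puts the narrow end toward +x/-y, at a yaw of about -32°.

```bash
cat >> h.py <<'E'
from scipy.spatial.transform import Rotation as Ro
a=np.radians(5.58);t=np.radians(30)
RH=Ro.from_euler("z",a).as_matrix()@Ro.from_euler("y",-t).as_matrix()
OH=np.array([.6225,.1853,.1352])
def hp(*p): return OH+RH@(np.array(p)/1000)
def tool(ang,R=RH): # tool y at ang (deg) in frame R's xy plane, z against R's z
    c,s=np.cos(np.radians(ang)),np.sin(np.radians(ang)); y=R@[c,s,0]; z=-R[:,2]; return np.c_[np.cross(y,z),y,z]
def go(P,R,P0=None,R0=None):
    s=readout.get_state(); P0=s["tool_pos"] if P0 is None else P0; R0=s["eef_rot"] if R0 is None else R0
    d=R0.T@(np.array(P)-P0)/.12; r=Ro.from_matrix(R0.T@R).as_rotvec()/(np.pi/2)
    print("row",np.round(np.r_[d,r],3).tolist(),"mm",round(np.linalg.norm(d)*120),"deg",round(np.linalg.norm(r)*90,1))
E
python3 - <<'E'
from h import *
from scipy.optimize import least_squares
s=snap("top"); K=s["K"];
px=np.array([[641,155],[539,212],[633,271],[0,0]])[:3]/3.2+[130,115]
u=cv2.undistortPoints(px.reshape(-1,1,2),K,np.array(s["dist"]))[:,0]
d=np.c_[u,np.ones(3)]@np.array(s["rotation"]).T; o=np.array(s["origin"]); D=o+d*((.080-o[2])/d[:,2])[:,None]
print(D, [np.linalg.norm(D[i]-D[j]) for i,j in((0,1),(0,2),(1,2))])
L=np.array([[50,0],[-45,50],[-45,-50]])/1000
f=lambda p:(L@np.array([[np.cos(p[2]),np.sin(p[2])],[-np.sin(p[2]),np.cos(p[2])]])+p[:2]-D[:,:2]).ravel()
r=least_squares(f,[.6,-.18,-.6]);print(r.x,np.degrees(r.x[2]),r.fun*1000)
print("hover",hp(-19,124,168)); go(hp(-19,124,168),tool(-135))
E
```

```text
[[ 0.63900449 -0.20990098  0.08      ]
 [ 0.58621081 -0.11666102  0.08      ]
 [ 0.53268029 -0.20102528  0.08      ]] [np.float64(0.10714879254941471), np.float64(0.1066940216058647), np.float64(0.09991419383863648)]
[ 0.59720333 -0.18303753 -0.56822018] -32.55661831195876 [ 0.34184531 -0.04318553 -0.0295469  -0.01753481 -0.31229823  0.06072023]
hover [0.51046433 0.29894467 0.27119227]
row [3.113, 1.175, -0.181, 0.195, 0.272, 0.206] mm 400 deg 35.4
```

```bash
python3 -m inch '[[[1,0.38,0,0,0,0,0.3],[1,0.38,0,0,0,0,0.3],[1,0.38,0,0,0,0,0.3],[1,0.38,0,0,0,0,0.3]]]'
python3 -m inch '[[[1,0.38,0,0,0,0,0.3],[1,0.38,0,0,0,0,0.3],[1,0.38,0,0,0,0,0.3],[1,0.38,0,0,0,0,0.3]]]'
python3 -m inch '[[[0.6,0.2,0,0.2,0.27,0.21,0.3],[0.6,0.2,0,0.2,0.27,0.21,0.3],[0.6,0.2,0,0.2,0.27,0.21,0.3],[0.6,0.2,0,0.2,0.27,0.21,0.3],[0.6,0.2,0,0.2,0.27,0.21,0.3],[0.6,0.2,0,0.2,0.27,0.21,0.3],[0.6,0.2,0,0.2,0.27,0.21,0.3]]]'
python3 -c "
from h import *
print(readout.get_state()['q']); go(hp(-19,124,168),tool(-135)); go(hp(-19,124,68),tool(-135))"
```

```text
clock: 0.48
tool_pos: [0.3101, 0.4738, 0.2506]
eef_rot: [[0.935, -0.354, 0.001], [-0.354, -0.935, -0.0], [0.001, -0.0, -1.0]]
contact_force: [-0.3, 1.4, 0.5]
grip_width: 0.0392
grasp_force: 0.0
clock: 0.82
tool_pos: [0.4065, 0.3886, 0.2501]
eef_rot: [[0.935, -0.355, 0.001], [-0.355, -0.935, -0.001], [0.001, 0.001, -1.0]]
contact_force: [-1.1, 0.8, 1.5]
grip_width: 0.0299
grasp_force: 0.0
clock: 1.4
tool_pos: [0.4609, 0.3441, 0.2479]
eef_rot: [[0.678, -0.543, 0.496], [-0.648, -0.76, 0.054], [0.348, -0.358, -0.866]]
contact_force: [0.2, 0.2, 0.5]
grip_width: 0.0297
grasp_force: 0.0
[ 1.23152025 -0.3906762  -0.54488017  0.50063031 -1.21702457 -0.48151571]
row [0.591, -0.008, 0.017, -0.002, 0.003, -0.003] mm 71 deg 0.4
row [0.595, -0.005, 0.85, -0.002, 0.003, -0.003] mm 124 deg 0.4
```

```bash
python3 -m inch '[[[0.59,0,0,0,0,0,0.3],[0.59,0,0,0,0,0,0.3],[0.59,0,0.0,0,0,0,0.3],[0.59,0,0.3,0,0,0,0.3],[0.59,0,0.45,0,0,0,0.3],[0.59,0,0.6,0,0,0,0.3],[0.59,0,0.7,0,0,0,0.3],[0.59,0,0.8,0,0,0,0.3],[0.59,0,0.85,0,0,0,0.3],[0.59,0,0.85,0,0,0,0.3]]]'
python3 - <<'E'
from h import *
s=readout.get_state(); print(s["q"], (RH.T@(s["tool_pos"]-OH)*1000).round(1))
im=snap("scene")["frame"][200:290,260:380]; im2=snap("top")["frame"][140:230,110:230]
cv2.imwrite("pics/knob.png",cv2.resize(np.hstack([im,im2]),None,fx=3.3,fy=3.3,interpolation=cv2.INTER_CUBIC))
E
```

```text
clock: 2.23
tool_pos: [0.5614, 0.3044, 0.1859]
eef_rot: [[0.675, -0.545, 0.497], [-0.651, -0.757, 0.055], [0.346, -0.361, -0.866]]
contact_force: [-0.7, -0.2, -0.4]
grip_width: 0.0297
grasp_force: 0.0
[ 0.98640129 -0.24102445 -0.53397986  0.48080577 -0.9809685  -0.32275188] [-17.3 124.5  68.5]
```

View pics/knob.png

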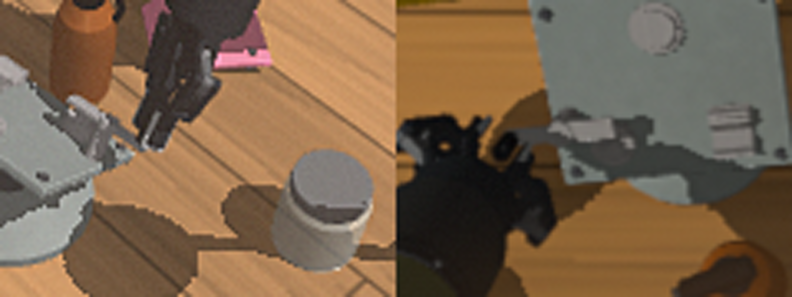

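```bash
python3 -m inch '[[[0,0,0,0,0,0,1],[0,0,0,0,0,0,1],[0,0,0,0,0,0,1],[0,0,0,0,0,0,1],[0,0,0,0,0,0,1]]]'
python3 -m inch '[[[0,0,0,0,0,0,0.52],[0,0,0,0,0,0,0.52],[0,0,0,0,0,0,0.52]]]'
python3 - <<'E'
from h import *
s=readout.get_state(); c=RH.T@(s["tool_pos"]-OH)*1000; print(c.round(1))
# arc in tool axes, offset from start
R=s["eef_rot"]; k0=np.array([-18,125]); 
for th in np.arange(.15,1.7,.15):
    g=np.array([-20-40*np.sin(th),85+40*np.cos(th)]); d=RH@np.r_[g-[-20,125],0]/1000
    print(round(th,2),(R.T@d/.12).round(3))
E
```

```text
clock: 2.75
tool_pos: [0.5594, 0.3016, 0.186]
eef_rot: [[0.674, -0.548, 0.496], [-0.652, -0.757, 0.05], [0.348, -0.357, -0.867]]
contact_force: [-13.9, -10.9, 4.0]
grip_width: 0.0139
grasp_force: 58.4
clock: 3.0
tool_pos: [0.5602, 0.3035, 0.1866]
eef_rot: [[0.675, -0.545, 0.498], [-0.651, -0.757, 0.054], [0.347, -0.361, -0.866]]
contact_force: [-4.4, -4.7, 0.0]
grip_width: 0.0206
grasp_force: 3.1
[-18.  123.7  69.8]
0.15 [-0.032  0.038 -0.   ]
0.3 [-0.058  0.081 -0.   ]
0.45 [-0.078  0.127 -0.   ]
0.6 [-0.09   0.175 -0.   ]
0.75 [-0.095  0.225 -0.001]
0.9 [-0.093  0.275 -0.001]
1.05 [-0.083  0.324 -0.001]
1.2 [-0.066  0.371 -0.001]
1.35 [-0.042  0.414 -0.002]
1.5 [-0.012  0.454 -0.002]
1.65 [ 0.024  0.489 -0.002]
```

```bash
python3 -m inch '[[[-0.016,0.03,0,0,0,0,0.52],[-0.032,0.058,0,0,0,0,0.52],[-0.046,0.08,0,0,0,0,0.52],[-0.058,0.101,0,0,0,0,0.52],[-0.068,0.124,0,0,0,0,0.52],[-0.078,0.147,0,0,0,0,0.52],[-0.09,0.195,0,0,0,0,0.52],[-0.094,0.22,0,0,0,0,0.52],[-0.095,0.245,0,0,0,0,0.52],[-0.093,0.295,0,0,0,0,0.52],[-0.083,0.344,0,0,0,0,0.52],[-0.066,0.391,0,0,0,0,0.52],[-0.042,0.434,0,0,0,0,0.52],[-0.012,0.474,0,0,0,0,0.52],[-0.012,0.474,0,0,0,0,0.52]]]'
python3 - <<'E'
from h import *
s=readout.get_state(); c=RH.T@(s["tool_pos"]-OH)*1000; print(c.round(1))
im=snap("scene")["frame"][200:290,260:380]; im2=snap("top")["frame"][140:230,110:230]
cv2.imwrite("pics/knob2.png",cv2.resize(np.hstack([im,im2]),None,fx=3.3,fy=3.3,interpolation=cv2.INTER_CUBIC))
E
```

```text
clock: 4.25
tool_pos: [0.5286, 0.2607, 0.165]
eef_rot: [[0.674, -0.545, 0.498], [-0.652, -0.756, 0.054], [0.347, -0.361, -0.865]]
contact_force: [0.2, -0.2, -0.4]
grip_width: 0.0207
grasp_force: 0.0
[-59.7  84.2  68.8]
```

View pics/knob2.png

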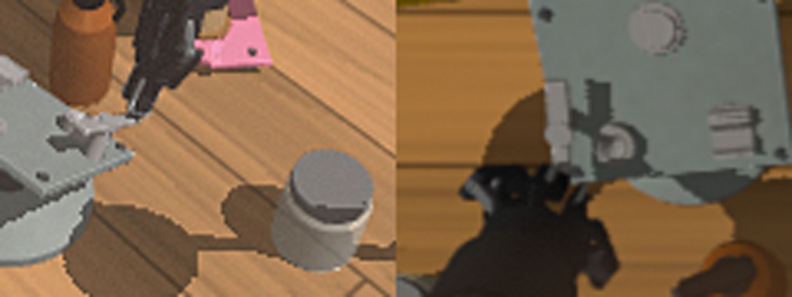

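The fingers closed on the knob, and the top crop now shows the keeper open, with its nose up the slope at (557,105) beside its post at (615,145). Next I retract and go to the plate.

```bash
python3 -m inch '[[[0,0,-0.2,0,0,0,0.3],[0,0,-0.5,0,0,0,0.0],[0,0,-0.85,0,0,0,-1],[0,0,-0.95,0,0,0,-1],[0,0,-0.95,0,0,0,-1]]]'
python3 - <<'E'
from h import *
Rz=Ro.from_euler("z",-32.56,degrees=True).as_matrix()
go([.5972,-.183,.25],tool(-135,Rz))
# plan: rotate first in place
s=readout.get_state(); go(s["tool_pos"]+[0.03,-.1,0],tool(-135,Rz)); print(s["q"])
E
```

```text
clock: 4.77
tool_pos: [0.4717, 0.2564, 0.2688]
eef_rot: [[0.674, -0.542, 0.502], [-0.652, -0.755, 0.06], [0.347, -0.368, -0.863]]
contact_force: [0.3, 1.2, -0.9]
grip_width: 0.0773
grasp_force: 0.0
row [3.039, 2.257, 0.441, -0.313, -0.142, 0.409] mm 457 deg 48.0
row [0.712, 0.494, 0.076, -0.313, -0.142, 0.409] mm 104 deg 48.0
[ 1.12641941 -0.55224902 -0.6082082   0.46761028 -1.2475389  -0.34229933]
```

```bash
python3 -m inch '[[[0.71,0.49,0.08,-0.313,-0.142,0.409,-1],[0.71,0.49,0.08,-0.313,-0.142,0.409,-1],[0.71,0.49,0.08,-0.313,-0.142,0.409,-1],[0.71,0.49,0.08,-0.313,-0.142,0.409,-1],[0.71,0.49,0.08,-0.313,-0.142,0.409,-1],[0.71,0.49,0.08,-0.313,-0.142,0.409,-1],[0.71,0.49,0.08,-0.313,-0.142,0.409,-1],[0.71,0.49,0.08,-0.313,-0.142,0.409,-1]]]'
python3 - <<'E'
from h import *
Rz=Ro.from_euler("z",-32.56,degrees=True).as_matrix()
go([.5972,-.183,.25],tool(-135,Rz)); print(readout.get_state()["q"])
E
```

```text
clock: 5.43
tool_pos: [0.5031, 0.1559, 0.2617]
eef_rot: [[0.209, -0.978, -0.011], [-0.978, -0.209, -0.007], [0.004, 0.012, -1.0]]
contact_force: [0.2, 0.4, 0.5]
grip_width: 0.0855
grasp_force: 0.0
row [2.925, -0.179, 0.109, 0.008, -0.003, -0.004] mm 352 deg 0.8
[ 6.81633027e-01 -1.42505975e-01 -6.92492527e-02 -1.58785211e-03
 -1.65698006e+00 -4.71616597e-01]
```

```bash
for i in 1 2; do python3 -m inch '[[[1,-0.06,0.03,0,0,0,-1],[1,-0.06,0.03,0,0,0,-1],[1,-0.06,0.03,0,0,0,-1],[1,-0.06,0.03,0,0,0,-1]]]' | head -2; done
python3 -m inch '[[[0.92,-0.06,0.03,0.008,0,0,-1],[0.92,-0.06,0.03,0.008,0,0,-1],[0.92,-0.06,0.03,0.008,0,0,-1],[0.92,-0.06,0.03,0.008,0,0,-1],[0.92,-0.06,0.03,0.008,0,0,-1]]]'
python3 - <<'E'
from h import *
Rz=Ro.from_euler("z",-32.56,degrees=True).as_matrix()
go([.5972,-.183,.18],tool(-135,Rz));go([.5972,-.183,.121],tool(-135,Rz)); print(readout.get_state()["q"])
E
```

```text
clock: 5.77
tool_pos: [0.5352, 0.0357, 0.2596]
clock: 6.1
tool_pos: [0.5675, -0.0801, 0.2559]
clock: 6.52
tool_pos: [0.5978, -0.1826, 0.2527]
eef_rot: [[0.213, -0.977, 0.005], [-0.977, -0.213, -0.003], [0.004, -0.004, -1.0]]
contact_force: [0.2, -0.2, -0.1]
grip_width: 0.0852
grasp_force: 0.0
row [-0.0, 0.008, 0.606, -0.003, -0.003, -0.002] mm 73 deg 0.4
row [-0.002, 0.01, 1.098, -0.003, -0.003, -0.002] mm 132 deg 0.4
[ 0.02530871  0.10178753  0.15334558  0.00350973 -1.61722809  0.1891879 ]
```

```bash
python3 -m inch '[[[0,0.008,0.3,-0.003,-0.003,0,-1],[0,0.008,0.6,-0.003,-0.003,0,-1],[0,0.008,0.6,-0.003,-0.003,0,-1],[0,0.008,0.75,-0.003,-0.003,0,-1],[0,0.008,0.9,-0.003,-0.003,0,-1],[0,0.008,1,-0.003,-0.003,0,-1],[0,0.008,1,-0.003,-0.003,0,-1]]]' | grep -E "pos|force"
python3 -m inch '[[[0,0,0.1,0,0,0,-1],[0,0,0.1,0,0,0,-1],[0,0,0.1,0,0,0,0],[0,0,0.1,0,0,0,1],[0,0,0.1,0,0,0,1],[0,0,0.1,0,0,0,1],[0,0,0.1,0,0,0,1],[0,0,0.1,0,0,0,1],[0,0,0.1,0,0,0,1]]]'
```

```text
tool_pos: [0.5973, -0.1808, 0.1325]
contact_force: [0.6, -0.6, -1.5]
grasp_force: 0.0
clock: 7.85
tool_pos: [0.5987, -0.182, 0.1237]
eef_rot: [[0.214, -0.977, 0.004], [-0.977, -0.214, 0.0], [0.001, -0.004, -1.0]]
contact_force: [-1.0, -0.3, 4.5]
grip_width: 0.0445
grasp_force: 61.2
```

```bash
python3 -m inch '[[[0,0,-0.1,0,0,0,1],[0,0,-0.25,0,0,0,1],[0,0,-0.5,0,0,0,1],[0,0,-0.75,0,0,0,1],[0,0,-0.9,0,0,0,1],[0,0,-1,0,0,0,1],[0,0,-1,0,0,0,1]]]'
python3 -m inch '[[[0,0,-0.3,0,0,0,1],[0,0,-0.5,0,0,0,1],[0,0,-0.5,0,0,0,1],[0,0,-0.5,0,0,0,1]]]' | grep -E "pos|force"
python3 - <<'E'
from h import *
s=snap("top"); np.save("liftW.npy",cloud(s)); cv2.imwrite("lift.png",s["frame"])
s2=snap("scene"); cv2.imwrite("lift_s.png",s2["frame"]); st=readout.get_state(); print(st["q"],st["eef_rot"])
P=st["tool_pos"]-[0,0,.044]
u,v=proj(s,P)[0].astype(int); u2,v2=proj(s2,P)[0].astype(int); print(u,v,u2,v2)
a=s["frame"][v-50:v+50,u-60:u+60]; b=s2["frame"][v2-50:v2+50,u2-60:u2+60]
cv2.imwrite("pics/lift.png",cv2.resize(np.hstack([a,b]),None,fx=3.3,fy=3.3,interpolation=cv2.INTER_CUBIC))
E
```

```text
clock: 8.43
tool_pos: [0.5986, -0.1818, 0.2445]
eef_rot: [[0.214, -0.977, 0.005], [-0.977, -0.214, 0.001], [0.0, -0.005, -1.0]]
contact_force: [0.3, -0.0, -4.9]
grip_width: 0.0441
grasp_force: 62.8
tool_pos: [0.5982, -0.1815, 0.3015]
contact_force: [0.0, -0.3, -7.4]
grasp_force: 64.2
[ 0.02410647  0.11945411  0.25860363 -0.00290457 -1.71255224  0.19170171] [[ 0.21452966 -0.97671381 -0.00267552]
 [-0.97671183 -0.21453692  0.00281176]
 [-0.00332028  0.00201    -0.99999247]]
331 165 199 146
```

View pics/lift.png

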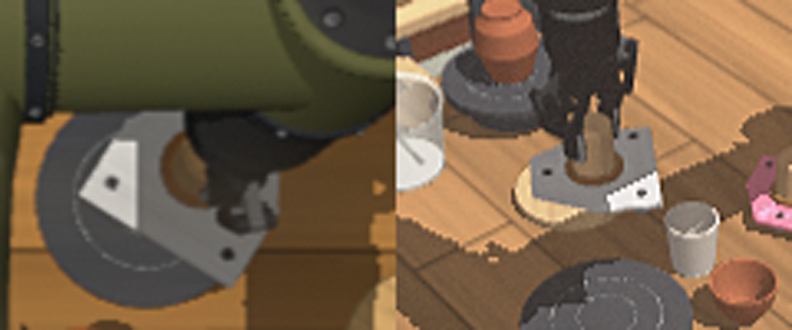

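The lift looks clean. The bolt dots are at (112,183) and (228,255) in the top half, and at (547,172), (632,135) and (641,194) in the scene half. I fit the plate's pose in the tool frame from these.

Run:
```python
from h import *
from scipy.optimize import least_squares
s,s2=snap("top"),snap("scene"); st=readout.get_state()
L=np.array([[50,0,25],[-45,50,25],[-45,-50,25]])/1000
top=np.array([[112,183],[228,255]])/3.3+[331-60,165-50]
sc=(np.array([[547,172],[641,194],[632,135]])-[396,0])/3.3+[199-60,146-50]
def f(p,w1=1,w2=1):
    X=L@Ro.from_rotvec(p[3:]).as_matrix().T+p[:3]
    return np.r_[w1*(proj(s,X[1:])-top).ravel(), w2*(proj(s2,X)-sc).ravel()]
Rz=Ro.from_euler("z",-32.56,degrees=True).as_rotvec()
r=least_squares(f,np.r_[.597,-.182,.233,Rz])
Rp=Ro.from_rotvec(r.x[3:]).as_matrix()
print("6D",r.x[:3],"zyx",Ro.from_matrix(Rp).as_euler("zyx",degrees=True),"px",r.fun.round(2))
g=lambda p,a,b:f(np.r_[p[:3],Ro.from_euler("z",p[3]).as_rotvec()],a,b)
for a,b in((1,1),(1,.01),(.01,1)):
    r=least_squares(g,np.r_[.597,-.182,.233,-.57],args=(a,b)); print("4D",r.x,np.degrees(r.x[3]),g(r.x,1,1).round(2))
print("tcp",st["tool_pos"],"pred plate",st["tool_pos"]+[-.0015,-.001,-.0687])
```

```text
6D [ 0.59700353 -0.18406091  0.22636393] zyx [-32.28977107   0.80455664  -0.84904371] px [ 0.07  0.18 -0.14 -0.1  -0.11  0.02 -0.11 -0.04  0.08 -0.03]
4D [ 0.59741585 -0.1836131   0.22645627 -0.56055791] -32.11760251625333 [ 0.09  0.16 -0.18 -0.09 -0.12 -0.01 -0.08 -0.26  0.05  0.21]
4D [ 0.59620019 -0.18254356  0.23452675 -0.56242102] -32.2243507495232 [ 0.    0.   -0.   -0.    0.09 -1.85  0.23 -2.08  0.39 -1.59]
4D [ 0.59933502 -0.18033985  0.22926659 -0.55908938] -32.03346174513311 [-1.12 -0.78 -1.27 -1.03 -0.13  0.04  0.03 -0.22  0.1   0.19]
tcp [ 0.59744518 -0.18150348  0.29919656] pred plate [ 0.59594518 -0.18250348  0.23049656]
```

Run:
```python
from h import *
s=readout.get_state(); P=s["tool_pos"]
T=hp(.2,1.9,151); print(T); Rt=tool(-135.2)
go(T,Rt); go([.58,0.05,.32],s["eef_rot"]); print(s["eef_rot"])
```

```text
[0.5473454  0.17986656 0.26606984]
row [-3.03, -0.238, 0.283, 0.306, 0.15, -0.413] mm 366 deg 48.2
row [-1.916, -0.271, -0.169, 0.0, 0.0, 0.0] mm 233 deg 0.0
[[ 0.21438707 -0.97674547 -0.00254301]
 [-0.9767457  -0.2143922   0.00195357]
 [-0.00245334  0.00206506 -0.99999486]]
```

```bash
for i in 1 2; do python3 -m inch '[[[-0.3,-0.04,-0.05,0,0,0,1],[-0.6,-0.08,-0.08,0,0,0,1],[-0.85,-0.12,-0.08,0,0,0,1],[-0.96,-0.13,-0.08,0,0,0,1],[-0.96,-0.13,-0.08,0,0,0,1]]]' | grep -E "pos|grip"; done
python3 - <<'E'
from h import *
go(hp(.2,1.9,151),tool(-135.2)); go(readout.get_state()["tool_pos"]+[-.015,.06,0],tool(-135.2))
E
```

```text
tool_pos: [0.5881, -0.063, 0.3107]
grip_width: 0.0446
tool_pos: [0.5787, 0.0522, 0.3203]
grip_width: 0.0444
row [-1.095, 0.024, 0.453, 0.305, 0.149, -0.411] mm 142 deg 47.9
row [-0.515, 0.013, 0.001, 0.305, 0.149, -0.411] mm 62 deg 47.9
```

```bash
python3 -m inch '[[[-0.06,0,0,0.038,0.019,-0.051,1],[-0.13,0,0,0.076,0.037,-0.103,1],[-0.2,0,0,0.114,0.056,-0.154,1],[-0.26,0,0,0.153,0.075,-0.205,1],[-0.32,0,0,0.19,0.093,-0.257,1],[-0.39,0,0,0.229,0.112,-0.308,1],[-0.45,0,0,0.267,0.13,-0.36,1],[-0.515,0.01,0,0.305,0.149,-0.411,1],[-0.515,0.01,0,0.305,0.149,-0.411,1],[-0.515,0.01,0,0.305,0.149,-0.411,1]]]'
python3 - <<'E'
from h import *
go(hp(.2,1.9,136),tool(-135.2)); print(readout.get_state()["q"])
E
```

```text
clock: 10.63
tool_pos: [0.5636, 0.1087, 0.3203]
eef_rot: [[0.674, -0.547, 0.497], [-0.649, -0.759, 0.045], [0.353, -0.353, -0.866]]
contact_force: [0.4, -0.7, -6.1]
grip_width: 0.0443
grasp_force: 64.6
row [-0.636, -0.217, 0.476, 0.002, -0.001, -0.002] mm 99 deg 0.3
[ 0.70244152 -0.46780323 -0.40696805  0.31211104 -1.20790427  0.12420348]
```

```bash
python3 -m inch '[[[-0.25,-0.09,0,0,0,0,1],[-0.5,-0.18,0,0,0,0,1],[-0.636,-0.217,0,0.002,-0.001,-0.002,1],[-0.636,-0.217,0.15,0.002,-0.001,-0.002,1],[-0.636,-0.217,0.3,0.002,-0.001,-0.002,1],[-0.636,-0.217,0.43,0.002,-0.001,-0.002,1],[-0.636,-0.217,0.476,0.002,-0.001,-0.002,1],[-0.636,-0.217,0.476,0.002,-0.001,-0.002,1]]]'
python3 - <<'E'
from h import *
T=[]
for i in range(6):
    s=snap("top"); s2=snap("scene"); st=readout.get_state(); T.append(np.r_[RH.T@(st["tool_pos"]-OH)*1000, Ro.from_matrix(tool(-135.2).T@st["eef_rot"]).as_rotvec()*57.3])
print(np.mean(T,0).round(2),np.std(T,0).round(2))
a=s["frame"][105:215,135:255]; b=s2["frame"][190:300,200:320]
cv2.imwrite("pics/hov.png",cv2.resize(np.hstack([a,b]),None,fx=3.3,fy=3.3,interpolation=cv2.INTER_CUBIC))
E
```

```text
clock: 11.3
tool_pos: [0.5563, 0.1808, 0.2525]
eef_rot: [[0.675, -0.545, 0.497], [-0.647, -0.761, 0.046], [0.353, -0.353, -0.866]]
contact_force: [-0.9, -1.1, -5.3]
grip_width: 0.0447
grasp_force: 64.5
[ 2.6100e+00  3.0000e+00  1.3748e+02  2.3000e-01  1.2000e-01 -3.0000e-02] [0.39 0.25 0.38 0.05 0.02 0.03]
```

View pics/hov.png

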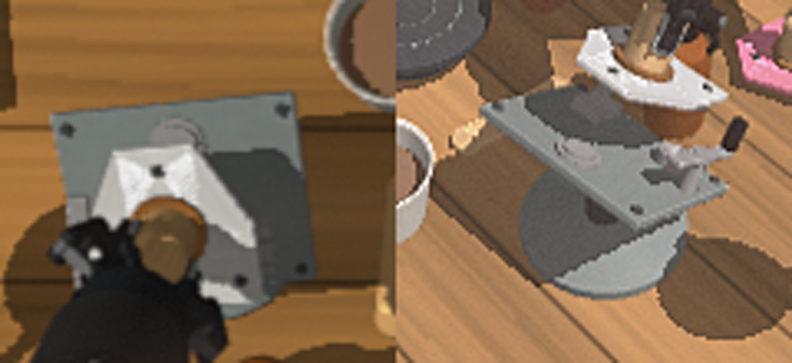

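Both crops show the plate hovering squarely over the head with the keeper clear.
- **Top crop:** plate dots at (156,171) rear and (240,280) right; head bolts at (66,130), (283,112) and (302,268).
- **Scene crop:** plate dots at (612,70) rear and (712,97) left; head bolts at (497,107), (637,209) and (718,188).

Next I compute the offset of the plate relative to the head.

Run:
```python
from h import *
from scipy.optimize import least_squares
s,s2=snap("top"),snap("scene")
tp=lambda a:np.array(a)/3.3+[135,105]
sp=lambda a:(np.array(a)-[396,0])/3.3+[200,190]
ht=tp([[66,130],[283,112],[302,268]]);hs=sp([[497,107],[637,209],[718,188]])
sg_t=np.array([[1,1],[1,-1],[-1,-1]]);sg_s=np.array([[1,-1],[1,1],[-1,1]])
def Rh(y): return Ro.from_euler("z",y).as_matrix()@Ro.from_euler("y",-t).as_matrix()
def fh(p,w,v):
    R=Rh(p[3]); X=lambda sg:p[:3]+np.c_[sg*p[4:6],np.zeros(3)]@R.T
    return np.r_[w*(proj(s,X(sg_t))-ht).ravel(),v*(proj(s2,X(sg_s))-hs).ravel()]
pt=tp([[156,171],[240,280]]);ps=sp([[612,70],[712,97]])
Lt=np.array([[50,0,25],[-45,-50,25]])/1000;Ls=np.array([[50,0,25],[-45,50,25]])/1000
def fp(p,w,v):
    R=Rh(p[3]);return np.r_[w*(proj(s,p[:3]+Lt@R.T)-pt).ravel(),v*(proj(s2,p[:3]+Ls@R.T)-ps).ravel()]
for w,v in((1,1),(1,.02),(.02,1)):
    r=least_squares(fh,np.r_[OH,a,.07,.088],args=(w,v)); q=least_squares(fp,np.r_[hp(0,0,67),a],args=(w,v))
    print("head",r.x.round(4),np.degrees(r.x[3]).round(2),np.abs(fh(r.x,1,1)).max().round(2),"| plate yaw",np.degrees(q.x[3]).round(2),"in head mm",(Rh(r.x[3]).T@(q.x[:3]-r.x[:3])*1000).round(1),fp(q.x,1,1).round(2))
```

```text
head [0.621  0.1848 0.1301 0.0801 0.0692 0.0897] 4.59 1.31 | plate yaw 3.28 in head mm [ 5.2  3.2 65.6] [ 0.46 -0.2  -1.06  0.64  0.13  1.44 -1.   -1.62]
head [0.6208 0.1847 0.1295 0.0886 0.0693 0.0893] 5.08 1.49 | plate yaw 5.9 in head mm [ 6.5  2.6 69.9] [ 0.    0.01 -0.01 -0.01  0.58  0.43 -0.98 -3.6 ]
head [0.6208 0.1851 0.1306 0.0691 0.0701 0.0899] 3.96 1.41 | plate yaw -4.15 in head mm [ 9.   6.2 70.3] [ 0.07 -0.96 -5.46  2.57  0.01 -0.   -0.01 -0.  ]
```

Run:
```python
from h import *
from scipy.optimize import least_squares
s,s2=snap("top"),snap("scene")
for n,sn in(("top",s),("scene",s2)):
    A=cloud(sn).reshape(-1,3);A=A[~np.isnan(A).any(1)]; L=(A-OH)@RH*1000
    for nm,lo,hi in(("head",-5,5),("plate",84,99)):
        k=L[(L[:,2]>lo)&(L[:,2]<hi)&(abs(L[:,0])<95)&(abs(L[:,1])<110)]; m=np.median(k[:,2]); k=k[abs(k[:,2]-m)<3]
        c=np.linalg.lstsq(np.c_[k[:,:2],np.ones(len(k))],k[:,2],rcond=None)[0]
        e=lambda v:np.sort(v)[[2,8,-9,-3]].round(1)
        print(n,nm,len(k),"z",m.round(1),"tilt deg",np.degrees(c[:2]).round(2),"x",e(k[:,0]),"y",e(k[:,1]),"sl+",e(k[:,:2]@[.4959,.8683])[2:],"sl-",e(k[:,:2]@[.4959,-.8683])[2:])
print("nominal slant",(36*5+63*66)/72.56)
def dot(sn,uv,r=4):
    g=cv2.resize(cv2.cvtColor(sn["frame"],cv2.COLOR_BGR2GRAY),None,fx=1,fy=1).astype(float); u,v=np.round(uv).astype(int)
    w=g[v-r:v+r+1,u-r:u+r+1]; d=np.clip(np.median(w)-25-w,0,None); yy,xx=np.mgrid[v-r:v+r+1,u-r:u+r+1]
    return np.array([(d*xx).sum(),(d*yy).sum()])/max(d.sum(),1e-9)
tp=lambda p:np.array(p)/3.3+[135,105]-.35
sp=lambda p:(np.array(p)-[396,0])/3.3+[200,190]-.35
for nm,sn,ps in(("t",s,tp([[66,130],[283,112],[302,268],[156,171],[240,280]])),("s",s2,sp([[497,107],[637,209],[718,188],[612,70],[712,97]]))):
    for p in ps: print(nm,p.round(1),dot(sn,p).round(1))
```

```text
top head 1654 z 0.6 tilt deg [ 0.1  -0.03] x [-82.1 -81.1  81.1  81.5] y [-99.4 -99.   98.7  99.6] sl+ [118.2 121.3] sl- [118.4 122.4]
top plate 998 z 93.7 tilt deg [ 0.55 -0.79] x [-58.8 -57.4  71.2  72.2] y [-63.4 -62.7  51.7  59.8] sl+ [62. 63.] sl- [57.8 58.1]
scene head 1176 z -1.0 tilt deg [-0.08 -0.03] x [-79.4 -77.2  83.7  84.8] y [-101.4  -99.1   98.3   98.8] sl+ [117.7 121.9] sl- [116.8 122.5]
scene plate 401 z 91.3 tilt deg [ 0.75 -1.28] x [-56.7 -53.8  73.7  74.6] y [-62.8 -61.   62.3  64.3] sl+ [62.  63.1] sl- [58.2 59.7]
nominal slant 59.78500551267916
t [154.6 144. ] [155.  143.9]
t [220.4 138.6] [220.6 137.8]
t [226.2 185.9] [226. 186.]
t [181.9 156.5] [182.3 156.6]
t [207.4 189.5] [207.5 189.7]
s [230.3 222.1] [229.9 219.7]
s [272.7 253. ] [272.1 253.5]
s [297.2 246.6] [295.7 244.8]
s [265.1 210.9] [265.9 210.1]
s [295.4 219. ] [295.2 220. ]
```

The plate measures about +3.7, +2.2 mm off in the head plane and is tilted about 1° about the pad axis. I correct both and descend to about 6 mm above the seats.

```bash
python3 -m inch '[[[0.002,0.036,0,0.003,-0.0126,0,1],[0.002,0.036,0.1,0.003,-0.0126,0,1],[0.002,0.036,0.2,0.003,-0.0126,0,1],[0.002,0.036,0.27,0.003,-0.0126,0,1],[0.002,0.036,0.33,0.003,-0.0126,0,1],[0.002,0.036,0.33,0.003,-0.0126,0,1],[0.002,0.036,0.33,0.003,-0.0126,0,1]]]'
python3 - <<'E'
from h import *
T=[]
for i in range(4):
    s=snap("top"); s2=snap("scene"); st=readout.get_state(); T.append(np.r_[RH.T@(st["tool_pos"]-OH)*1000, Ro.from_matrix(tool(-135.2).T@st["eef_rot"]).as_rotvec()*57.3])
print(np.mean(T,0).round(2)); 
zc=np.mean(T,0)[2]-69.5+25
for n,sn in(("top",s),("scene",s2)):
    A=cloud(sn).reshape(-1,3);A=A[~np.isnan(A).any(1)]; L=(A-OH)@RH*1000
    k=L[(abs(L[:,2]-zc)<6)&(abs(L[:,0])<95)&(abs(L[:,1])<78)]; m=np.median(k[:,2]); k=k[abs(k[:,2]-m)<3]
    c=np.linalg.lstsq(np.c_[k[:,:2],np.ones(len(k))],k[:,2],rcond=None)[0]
    e=lambda v:np.sort(v)[[2,8,-9,-3]].round(1)
    print(n,len(k),"z",m.round(1),zc.round(1),"tilt",np.degrees(c[:2]).round(2),"x",e(k[:,0]),"y",e(k[:,1]),"sl+",e(k[:,:2]@[.4959,.8683])[2:],"sl-",e(k[:,:2]@[.4959,-.8683])[2:])
E
```

```text
clock: 12.68
tool_pos: [0.5736, 0.1802, 0.2186]
eef_rot: [[0.686, -0.539, 0.489], [-0.645, -0.762, 0.065], [0.337, -0.36, -0.87]]
contact_force: [0.4, 0.5, -5.9]
grip_width: 0.0442
grasp_force: 64.5
[-3.000e-01  4.000e-02  9.771e+01  5.100e-01 -1.020e+00 -6.000e-02]
top 920 z 54.2 53.2 tilt [ 0.42 -0.2 ] x [-62.5 -60.5  68.8  69.5] y [-65.3 -64.7  49.4  53.5] sl+ [58.5 59.7] sl- [58.  58.5]
scene 439 z 52.1 53.2 tilt [ 0.32 -0.48] x [-60.6 -58.8  70.5  72.4] y [-66.4 -64.1  62.2  64.8] sl+ [58.4 60.1] sl- [58.3 60.1]
```

```bash
python3 -m inch '[[[0,0.005,0.04,0,-0.005,0,1],[0,0.005,0.08,0,-0.005,0,1],[0,0.005,0.115,0,-0.005,0,1],[0,0.005,0.14,0,-0.005,0,1],[0,0.005,0.14,0,-0.005,0,1],[0,0.005,0.14,0,-0.005,0,1]]]' | grep -E "pos|force"
python3 -m inch '[[[0,0,0.01,0,0,0,1],[0,0,0.017,0,0,0,1],[0,0,0.017,0,0,0,1]]]' | grep -E "pos|force"
python3 -c "
from h import *
T=[]
for i in range(4): snap('top');st=readout.get_state();T.append(np.r_[RH.T@(st['tool_pos']-OH)*1000,RH.T@st['contact_force']])
print(np.mean(T,0).round(2))"
```

```text
tool_pos: [0.5815, 0.1809, 0.2036]
contact_force: [0.1, -0.0, -5.9]
grasp_force: 64.5
tool_pos: [0.5825, 0.1812, 0.2023]
contact_force: [0.3, 1.0, -6.1]
grasp_force: 64.6
[-1.220e+00 -1.300e-01  7.838e+01 -2.940e+00 -5.000e-02 -4.740e+00]
```

```bash
for i in 1 2; do python3 -m inch '[[[0,0,0.005,0,0,0,1],[0,0,0.01,0,0,0,1],[0,0,0.01,0,0,0,1]]]' | grep -E "pos|t_force"; 
python3 -c "
from h import *
T=[]
for i in range(4): snap('top');st=readout.get_state();T.append(np.r_[RH.T@(st['tool_pos']-OH)*1000,RH.T@st['contact_force'],RH.T@st['moment']])
print(np.mean(T,0).round(2))"; done
```

```text
tool_pos: [0.5829, 0.1813, 0.2015]
contact_force: [-2.9, -0.1, -3.5]
[-1.310e+00 -1.500e-01  7.724e+01 -4.870e+00  4.300e-01 -1.510e+00
 -1.400e-01  3.320e+00 -4.000e-02]
tool_pos: [0.5835, 0.1812, 0.2012]
contact_force: [-8.8, -1.2, 1.0]
[-1.   -0.29 76.73 -6.72  0.12  5.09 -0.29  4.54 -0.1 ]
```

```bash
for i in 1; do python3 -m inch '[[[-0.006,0.006,0,0,0,0,1],[-0.006,0.006,0,0,0,0,1],[-0.006,0.006,0.005,0,0,0,1],[-0.006,0.006,0.005,0,0,0,1]]]' | grep -E "t_force"; done
python3 - <<'E'
from h import *
T=[]
for i in range(4): s=snap('top');s2=snap('scene');st=readout.get_state();T.append(np.r_[RH.T@(st['tool_pos']-OH)*1000,RH.T@st['contact_force'],RH.T@st['moment']])
print(np.mean(T,0).round(2)); zc=32
for n,sn in(("top",s),("scene",s2)):
    A=cloud(sn).reshape(-1,3);A=A[~np.isnan(A).any(1)]; L=(A-OH)@RH*1000
    k=L[(abs(L[:,2]-zc)<5)&(abs(L[:,0])<95)&(abs(L[:,1])<68)]; m=np.median(k[:,2]); k=k[abs(k[:,2]-m)<2.5]
    c=np.linalg.lstsq(np.c_[k[:,:2],np.ones(len(k))],k[:,2],rcond=None)[0]
    e=lambda v:np.sort(v)[[2,8,-9,-3]].round(1)
    print(n,len(k),"z",m.round(1),"tilt",np.degrees(c[:2]).round(2),"x",e(k[:,0]),"y",e(k[:,1]),"sl+",e(k[:,:2]@[.4959,.8683])[2:],"sl-",e(k[:,:2]@[.4959,-.8683])[2:])
E
```

```text
contact_force: [-9.8, -1.2, 2.1]
[-1.76e+00 -2.20e-01  7.63e+01 -7.56e+00  2.40e-01  6.48e+00 -3.20e-01
  4.39e+00  2.00e-02]
top 796 z 32.5 tilt [-0.05  0.01] x [-64.2 -62.4  66.   66.7] y [-64.6 -63.8  47.4  53.9] sl+ [57.1 58. ] sl- [56.4 57.5]
scene 419 z 30.9 tilt [-0.16  0.16] x [-62.9 -59.3  67.7  68.9] y [-65.  -62.9  60.8  63.1] sl+ [56.3 58. ] sl- [56.5 58.6]
```

Plate top is 31.9 mm above the face in both cameras, with tilt near 0°, so it is seated. Releasing.

```bash
python3 -m inch '[[[0,0,-0.004,0,0,0,0.2],[0,0,-0.004,0,0,0,-0.5],[0,0,-0.004,0,0,0,-1],[0,0,-0.004,0,0,0,-1],[0,0,-0.004,0,0,0,-1],[0,0,-0.004,0,0,0,-1],[0,0,-0.004,0,0,0,-1]]]' | grep -E "force|width"
python3 -m inch '[[[0,0,-0.1,0,0,0,-1],[0,0,-0.3,0,0,0,-1],[0,0,-0.6,0,0,0,-1],[0,0,-0.8,0,0,0,-1],[0,0,-0.9,0,0,0,-1],[0,0,-0.9,0,0,0,-1]]]' | grep -E "force|width|clock"
python3 - <<'E'
from h import *
s=snap('top');s2=snap('scene'); zc=32; st=readout.get_state()
for n,sn in(("top",s),("scene",s2)):
    A=cloud(sn).reshape(-1,3);A=A[~np.isnan(A).any(1)]; L=(A-OH)@RH*1000
    k=L[(abs(L[:,2]-zc)<5)&(abs(L[:,0])<95)&(abs(L[:,1])<68)]; m=np.median(k[:,2]); k=k[abs(k[:,2]-m)<2.5]
    c=np.linalg.lstsq(np.c_[k[:,:2],np.ones(len(k))],k[:,2],rcond=None)[0]
    e=lambda v:np.sort(v)[[2,8,-9,-3]].round(1)
    print(n,len(k),"z",m.round(1),"tilt",np.degrees(c[:2]).round(2),"x",e(k[:,0]),"y",e(k[:,1]),"sl+",e(k[:,:2]@[.4959,.8683])[2:],"sl-",e(k[:,:2]@[.4959,-.8683])[2:])
    k=L[(L[:,2]>60)&(L[:,2]<78)&(L[:,1]>70)&(L[:,1]<135)&(abs(L[:,0]+40)<45)];print("knob",np.median(k,0).round(1),len(k))
im=s2["frame"][190:300,200:320]; cv2.imwrite("pics/seat.png",cv2.resize(np.hstack([s["frame"][105:215,135:255],im]),None,fx=3.3,fy=3.3,interpolation=cv2.INTER_CUBIC))
# next: above keeper knob: open pos (-60,84)
go(hp(-59,84,150),tool(-135)); print(RH.T@(st["tool_pos"]-OH)*1000)
E
```

```text
contact_force: [0.8, -0.6, 0.5]
grip_width: 0.0855
grasp_force: 0.0
clock: 16.75
contact_force: [0.3, -0.7, 0.1]
grip_width: 0.0853
grasp_force: 0.0
top 1199 z 32.5 tilt [-0.06  0.12] x [-66.1 -65.1  65.9  67. ] y [-65.  -64.   63.   64.7] sl+ [57.  57.7] sl- [56.9 57.6]
knob [-60.3  92.7  74.8] 12
scene 424 z 30.8 tilt [-0.13  0.07] x [-62.9 -60.   66.7  69.1] y [-65.4 -62.1  60.7  63.2] sl+ [56.4 57.5] sl- [56.7 58.5]
knob [-55.3  90.2  68.4] 25
row [-0.844, -0.163, 0.305, -0.006, 0.017, -0.001] mm 109 deg 1.6
[ -0.98696385  -2.43640723 183.69954048]
```

View pics/seat.png

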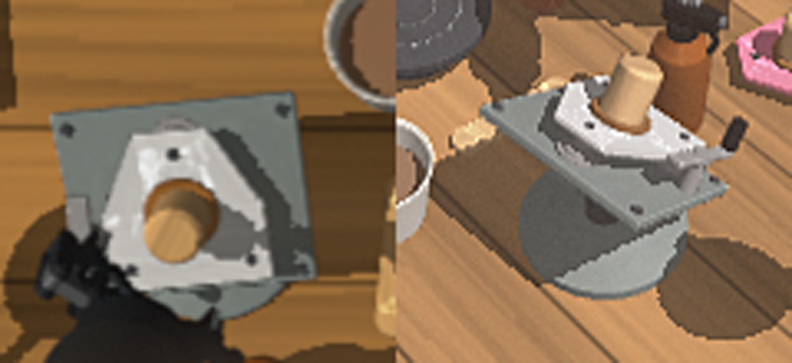

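The plate is seated and released. The knob stands at about (-59,90) in the head frame, so the keeper is at about 1.4 rad. Moving to the knob.

```bash
python3 -m inch '[[[-0.3,-0.07,0,-0.006,0.017,0,0],[-0.6,-0.14,0,-0.006,0.017,0,0.3],[-0.88,-0.2,0.1,-0.006,0.017,0,0.3],[-0.88,-0.2,0.3,-0.006,0.017,0,0.3],[-0.88,-0.2,0.3,-0.006,0.017,0,0.3],[-0.88,-0.2,0.3,-0.006,0.017,0,0.3]]]' | grep -E "force|width"
python3 -c "
from h import *
st=readout.get_state();print(RH.T@(st['tool_pos']-OH)*1000,st['q']); go(hp(-59,90,68.5),tool(-135))"
```

```text
contact_force: [0.1, 0.6, 0.6]
grip_width: 0.0298
grasp_force: 0.0
[-60.39986613  89.26761548 148.60406851] [ 1.0929778  -0.49194302 -0.63104111  0.4719905  -1.17702334 -0.33958845]
row [0.003, -0.017, 0.667, 0.004, -0.001, -0.0] mm 80 deg 0.4
```

```bash
python3 -m inch '[[[0,-0.016,0.2,0.004,0,0,0.3],[0,-0.016,0.4,0.004,0,0,0.3],[0,-0.016,0.55,0.004,0,0,0.3],[0,-0.016,0.62,0.004,0,0,0.3],[0,-0.016,0.665,0.004,0,0,0.3],[0,-0.016,0.665,0.004,0,0,0.3],[0,-0.016,0.665,0.004,0,0,0.52],[0,-0.016,0.665,0.004,0,0,0.52],[0,-0.016,0.665,0.004,0,0,0.52]]]'
python3 - <<'E'
from h import *
s=readout.get_state(); c=RH.T@(s["tool_pos"]-OH)*1000; print(c.round(1))
R=s["eef_rot"]
for th in np.r_[np.arange(1.35,-.01,-.15),0]:
    g=np.array([-20-40*np.sin(th),85+40*np.cos(th)])+np.array([1,1])*1.2; d=RH@np.r_[g-c[:2],0]/1000
    print(round(th,2),(R.T@d/.12).round(3))
E
```

```text
clock: 18.1
tool_pos: [0.5284, 0.2673, 0.1683]
eef_rot: [[0.676, -0.54, 0.501], [-0.646, -0.761, 0.052], [0.353, -0.358, -0.864]]
contact_force: [-3.1, -2.3, -0.7]
grip_width: 0.0205
grasp_force: 1.9
[-57.6  90.8  71.5]
1.35 [-0.026 -0.023  0.   ]
1.2 [-0.05  -0.067  0.   ]
1.05 [-0.066 -0.114  0.   ]
0.9 [-0.076 -0.163  0.001]
0.75 [-0.078 -0.213  0.001]
0.6 [-0.073 -0.263  0.001]
0.45 [-0.06  -0.311  0.001]
0.3 [-0.04  -0.357  0.002]
0.15 [-0.014 -0.399  0.002]
0.0 [ 0.019 -0.437  0.002]
0.0 [ 0.019 -0.437  0.002]
```

```bash
python3 -m inch '[[[-0.026,-0.023,0,0,0,0,0.52],[-0.038,-0.045,0,0,0,0,0.52],[-0.05,-0.067,0,0,0,0,0.52],[-0.066,-0.114,0,0,0,0,0.52],[-0.071,-0.138,0,0,0,0,0.52],[-0.076,-0.163,0,0,0,0,0.52],[-0.078,-0.213,0,0,0,0,0.52],[-0.073,-0.263,0,0,0,0,0.52],[-0.06,-0.311,0,0,0,0,0.52],[-0.04,-0.357,0,0,0,0,0.52],[-0.014,-0.399,0,0,0,0,0.52],[0.019,-0.44,0,0,0,0,0.52],[0.019,-0.44,0,0,0,0,0.52]]]'
python3 -m inch '[[[0,0.012,0,0,0,0,0.3],[0,0.012,0,0,0,0,0.3],[0,0.012,-0.1,0,0,0,0.3],[0,0.012,-0.4,0,0,0,0.3],[0,0.012,-0.7,0,0,0,0.3],[0,0.012,-1,0,0,0,0.3],[0,0.012,-1,0,0,0,0.3]]]'
python3 - <<'E'
from h import *
s=snap('top');s2=snap('scene'); zc=32
for n,sn in(("top",s),("scene",s2)):
    A=cloud(sn).reshape(-1,3);A=A[~np.isnan(A).any(1)]; L=(A-OH)@RH*1000
    k=L[(abs(L[:,2]-zc)<5)&(abs(L[:,0])<95)&(abs(L[:,1])<68)]; m=np.median(k[:,2]); k=k[abs(k[:,2]-m)<2.5]
    c=np.linalg.lstsq(np.c_[k[:,:2],np.ones(len(k))],k[:,2],rcond=None)[0]
    e=lambda v:np.sort(v)[[2,8,-9,-3]].round(1)
    print(n,len(k),"z",m.round(1),"tilt",np.degrees(c[:2]).round(2),"x",e(k[:,0]),"y",e(k[:,1]))
    k=L[(L[:,2]>55)&(L[:,2]<78)&(L[:,1]>70)&(L[:,1]<135)&(abs(L[:,0]+40)<45)];print("knob",np.median(k,0).round(1),len(k))
im=s2["frame"][190:300,200:320]; cv2.imwrite("pics/end.png",cv2.resize(np.hstack([s["frame"][105:215,135:255],im]),None,fx=3.3,fy=3.3,interpolation=cv2.INTER_CUBIC))
E
```

```text
clock: 19.18
tool_pos: [0.5588, 0.3049, 0.1863]
eef_rot: [[0.676, -0.543, 0.498], [-0.647, -0.761, 0.048], [0.353, -0.354, -0.866]]
contact_force: [-6.7, -5.8, -1.8]
grip_width: 0.0204
grasp_force: 4.6
clock: 19.77
tool_pos: [0.4981, 0.3005, 0.3017]
eef_rot: [[0.674, -0.534, 0.51], [-0.648, -0.759, 0.062], [0.353, -0.373, -0.858]]
contact_force: [0.5, 0.3, 2.7]
grip_width: 0.0298
grasp_force: 0.0
top 1164 z 32.5 tilt [-0.01  0.11] x [-66.1 -65.5  65.5  66.6] y [-65.4 -64.4  64.5  65.7]
knob [-18.2 122.9  73.3] 40
scene 392 z 30.9 tilt [-0.01  0.12] x [-63.8 -61.5  66.9  69.2] y [-65.  -63.3  60.2  63.8]
knob [-15.  125.   66.1] 38
```

View pics/end.png

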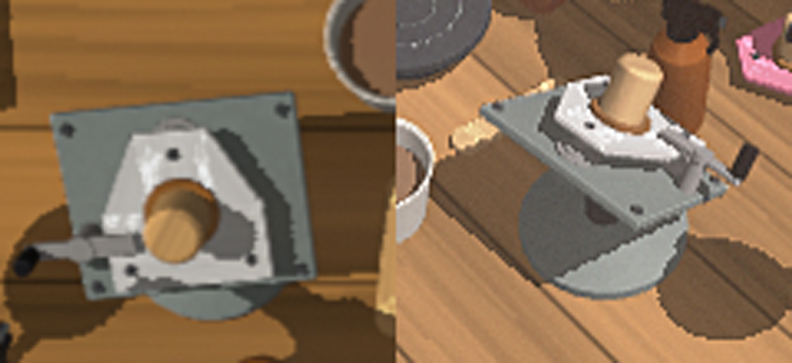

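The picture shows the keeper closed, with its nose over the plate's edge at (140,245) and its knob at (25,258). The plate has not moved, and the gripper is clear of everything.

```bash
python3 -c "
from plant import arm; print(arm.sign_off())"
```

```text
the job is handed in; nothing more can be done
None
```

The chuck plate is mounted on the stand with its feet measuring home, the keeper is back over its edge, the gripper is clear, and I have handed the job in at about 20 s on the robot's clock (no verdict came back).

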